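Pass a board rack through the sprung gate of the cooling chute

TASK

Push the black rack of green circuit boards along the cooling chute, past the yellow sprung gate and into the bay beside the fans: hold the gate open with one fingertip pressing its yellow finger plate down, push the rack through with the other finger, and let go only when the whole rack is past, so that the gate comes back up behind it. The gate must never touch the rack, the rack is pushed and not lifted, and the tools lying around stay where they are.

Things in the scene. Friction and masses are not known exactly. Their poses are not given: they have to be found in the camera images.
- chute: Cooling chute: straight channel fixed to the bench, aluminium floor, grey sides. Origin: on the bench under the gate slot (x = 0, slot 16 mm wide); x = the rack's travel, y = left of travel, z up. Floor 45 mm above the bench, from x = -190 mm to the 80 mm high end wall at x = +141. Side guides: inner faces at y = +-42 mm, 3 mm thick, tops 55 mm above the bench (10 over the floor).
- gate (a joint): Hinge of the yellow gate (plate and blade are one piece): axis along chute y, at x = +125 mm, 36 mm above the bench. 0 = up, closed, held by a spring; 0.20 rad = fully down on its stop, open. Above 0.14 the blade is below the chute floor, under that it blocks the rack. It springs back to 0 if let go. Pressing takes about 2.5 N at the plate's free end, 6 N level with the blade.
- plate_end (a point): Finger plate of the gate: yellow, 225 x 34 mm, black rubber top, outside the left guide, centre line at chute y = +69 mm. Press it down to open the gate. Point: middle of the top at the free end, from where the plate runs towards the hinge. Fully down, the top is level, 57 mm above the bench, from chute x = -180 to +45 mm; up, its free end is about 61 mm higher. A finger can slide along it.
- blade_top (a point): The gate's blade: yellow upright plate, 3 mm thick, across the chute at x = 0 (within 5 mm). Point: middle of its top edge. Gate up: top edge 16 mm above the chute floor; fully down: 8 mm below the floor.
- rack: Black rack with five green circuit boards standing in it (one rigid piece, about 0.3 kg): 80 mm long (x, travel), 78 mm wide (y), 41 mm high. Origin: centre of its underside. It waits on the chute floor before the gate, facing along the chute, 3 mm of play to each guide. Rear face (x = -40 mm): a plate 78 mm wide, 35 mm high, where it is pushed. It slides freely.
- bay (a point): Point on the chute floor in the middle of the bay where the rack ends, chute x = +75 mm, y = 0. The bay runs from the gate to the end wall. Two 40 mm fans stand on its right side from x = +53 mm on, up to 100 mm above the bench; its left side is only the low guide.
- pliers: Needle-nose pliers with dark blue handles, 150 mm long, lying flat. Origin on its underside. A bystander: leave alone.
- strippers: Wire strippers with green handles, 150 mm long, lying flat. Origin on its underside. A bystander: leave alone.
- screwdriver: Black-handled screwdriver, 160 mm, lying flat. Origin on its underside. A bystander: leave alone.
- cordless_driver: Black and grey in-line cordless screwdriver, 170 mm long, 36 mm thick, lying flat. Origin on its underside. A bystander: leave alone.
- bit_case: Orange screwdriver-bit case, 120 x 75 x 22 mm. Origin on its underside. A bystander: leave alone.
- screw_dish: Round steel dish, 64 mm across, 24 mm high. Origin on its underside. A bystander: leave alone.
- flux_tube: Small white tube, 75 mm long, 12 mm thick. Origin on its underside. A bystander: leave alone.
Things that resemble listed ones, but are neither listed nor needed, are in the scene too. What is shaped like the rack but red is not meant.

How it is judged:
By the outcome, as a careful person would: the job done as asked, in the order asked, and still so for the second after the job is handed in, with the robot touching nothing.
It also fails if it takes over 45 s, if anything falls off the work surface, if the arm or the gripper's body presses on something with over 40 N, if the wrist force passes 120 N, or if a joint passes its speed limit or range.

ROBOT

A 6-joint arm with a two-finger parallel gripper is mounted at the origin on the work surface. World frame = base frame: x ahead of the robot, y to its left, z up, the work surface at z = 0. Lengths are in m, angles in rad, forces in N, time in s.
With the tool pointing down it reaches from about 0.4 to 0.825 m from the base axis. Payload 7 kg.
Tool frame: the origin (TCP) lies midway between the tips of the shut fingers; the grasp point (between the pads) lies 19 mm behind it (robot.tcp_to_grasp is the distance from the TCP to the grasp point, in m); y points along the fingers, x is the direction in which the jaws open and shut, and the axes are right-handed (so a half turn about y gives the same grasp; the last joint's range is limited). The gripper opens to 88 mm and grips with 3 to 60 N. Pads are 19 mm wide; open, the fingers measure 130 mm over their backs; the gripper's body (78 mm by 193 mm) begins 47 mm behind the grasp point.
Start: joints at [1.558, 0.359, 0.012, 0, -1.224, -0.288], TCP at [0.2, 0.645, 0.227] pointing down, gripper open.
Joint ranges: [-3.07, 3.07], [-1.43, 2.12], [-1.02, 1.25], [-3.03, 1.67], [-3.05, -0], [-3.03, 3.03]. Speed limits (rad/s): [2.39, 2.39, 3.01, 3.14, 3.14, 3.14].

INTERFACE

Orientations are given as a rotation vector (axis times angle).
In Python, from bench import robot gives the robot as it stands.
- The arm moves only by the tool step_arm, never from a script. Its arguments are lists of equal length, an entry for each row: "hand": the opening, from 0 (shut) to 1 (fully open); "travel": the shift along the tool's x, y, z in m, a list of three; "turn": the turn about the tool's y in rad. A call has exactly 5 rows; each row shifts and turns the commanded pose from where the row before left it, along the tool's axes as they then stand; what a row does not reach is not made up. A row lasts 1/10 s, in which the tool goes at most 50 mm and 8.59 degrees, less where a joint would pass 70% of its speed; a pose out of reach is approached as far as the arm can. A call with a gripper value outside its range is refused whole. The fingers move at their own pace and stop on an object; "force" is the grip in N (left out, the last holds). Time passes only in rows, so rows that do not move let the fingers close, or fill a call up. It gives the time, the measured TCP pose, the force and the opening at its end, in the units of the state.
- robot.observe(): the state, without advancing time (a new reading comes with each control period).
- robot.capture(name): name is "side" or "top"; returns a dict with "pixels" (384x512x3 uint8, red, green, blue), "fx", "fy", "cx", "cy" (pixels), "xyz" and "rotation" of the camera in the world. Camera axes: x right, y up, looking along -z (the intrinsics and any distortion apply to the point x, -y, -z); pixel columns grow to the right and rows downward; lengths in m; the calibration is good to about 2 mm. A picture is of the moment at which its call begins. There is no depth.
- robot.job_done(): hands the job in, once; it reports no verdict.
The state is a dict: "time_s": time; "q": joint angles; "dq": joint speeds; "tau": joint torques, N m; "position": TCP position; "ee_rot": TCP orientation; "ft_force": force on the tool from outside, world axes, zero at the start; "moment": the same for the moment, N m; "grip_width": opening from 0.0 (shut) to 1.0 (fully open).
Only numpy, scipy, OpenCV 4.12 (cv2) and the standard library are available. Lean on these libraries where they do the work, as an engineer would, in place of code of your own. Each camera call takes 0.05 s, during which the arm holds its last target. There are 200 camera calls.

## Working session

There is one attempt and no reset: what is moved stays moved. The work goes in short steps, Python scripts to look and compute and a tool call to move; the robot and the scene stay as the last step left them, time stands still between calls to the robot, and variables do not carry over. Pictures are saved under pics/ and viewed, about 8 in all and at most 12, crops included, and the job is handed in when it is done.

Besides the shell and the picture viewer there is one more tool, called after "Emit:" as a command line: name --pt "numbers of a row" for each row, then --argument value for the rest. step_arm: Moves the arm, as the interface text tells. Its arguments: {"type":"object","properties":{"hand":{"type":"array"},"travel":{"type":"array"},"turn":{"type":"array"},"force":{"type":"number"}},"required":["hand","travel","turn"]}

```bash
mkdir -p pics
python3 - <<'E'
from bench import robot
import cv2,pickle
s=robot.observe(); print(s)
for n in("side","top"):
    c=robot.capture(n); pickle.dump(c,open(n+"0.pkl","wb")); cv2.imwrite(f"pics/{n}0.png",cv2.resize(c["pixels"][:,:,::-1],(768,576)))
    print(n,{k:v for k,v in c.items() if k!="pixels"})
E
```

```text
{'time_s': 0.0, 'q': array([ 1.55808858e+00,  3.59369371e-01,  1.10714440e-02, -3.52028707e-04,
       -1.22410393e+00, -2.88067753e-01]), 'dq': array([ 2.73257261e-04, -8.59726407e-04, -1.11853554e-04, -2.30743149e-05,
        4.35294888e-04, -7.02810964e-04]), 'tau': array([ 9.52384798e-04, -5.82716453e+01,  2.93057477e+01,  6.99715421e+00,
        7.24798796e-03, -1.64380212e-04]), 'position': array([0.19987731, 0.6442183 , 0.22563916]), 'ee_rot': array([-1.05283892,  1.4266395 , -1.42855568]), 'ft_force': array([-0.71966497,  0.11520159, -0.63929739]), 'moment': array([ 0.01059346, -0.01663409, -0.00335032]), 'grip_width': 1.0006570212621582}
side {'fx': 400.18950272161015, 'fy': 400.18950272161015, 'cx': 256.1205347179915, 'cy': 197.04653349888824, 'xyz': array([ 0.08864215, -0.7708297 ,  0.85136637]), 'rotation': array([ 0.85303273, -0.25941828, -0.51825826])}
top {'fx': 391.6417598966292, 'fy': 391.6417598966292, 'cx': 259.2519682399571, 'cy': 190.73034196914625, 'xyz': array([ 0.35920248, -0.02077294,  1.15294984]), 'rotation': array([ 0.15427391, -0.15082246, -1.5580697 ])}
```

View pics/side0.png

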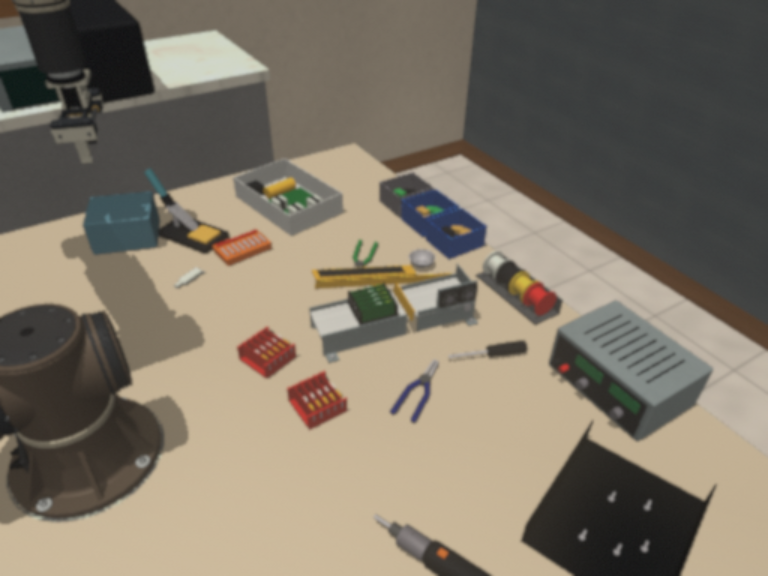

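View pics/top0.png

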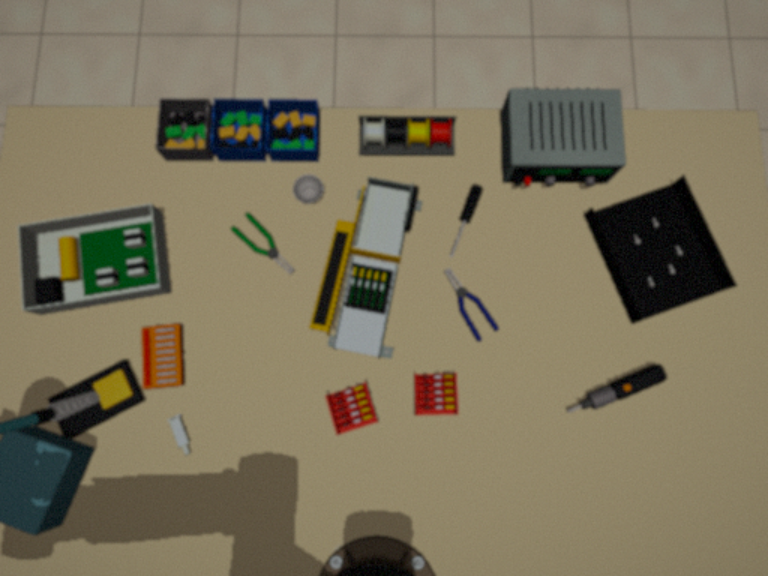

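The chute runs away from the robot. The gate's blade is at about (375,255) in the 768-wide top view, the rack at (370,287), and the yellow plate lies left of the chute at (332,275). Next I'll take an enlarged crop and calibrated rays.

```bash
cat > h.py <<'E'
import numpy as np,pickle,cv2
from scipy.spatial.transform import Rotation as R
def ray(c,u,v):
    d=np.array([(u-c["cx"])/c["fx"],-(v-c["cy"])/c["fy"],-1.]); return R.from_rotvec(c["rotation"]).apply(d)
def at(c,u,v,z):
    d=ray(c,u,v); return c["xyz"]+d*(z-c["xyz"][2])/d[2]
def proj(c,p):
    q=R.from_rotvec(c["rotation"]).inv().apply(np.array(p)-c["xyz"]); return np.array([c["cx"]+c["fx"]*q[0]/-q[2],c["cy"]-c["fy"]*q[1]/-q[2]])
E
python3 - <<'E'
from h import *
c=pickle.load(open("top0.pkl","rb")); im=c["pixels"][:,:,::-1]
x0,y0=200,112; k=im[y0:y0+130,x0:x0+90]; k=cv2.resize(k,None,fx=4.5,fy=4.5,interpolation=cv2.INTER_CUBIC)
s=pickle.load(open("side0.pkl","rb")); im2=s["pixels"][:,:,::-1]
k2=im2[170:245,195:325]; k2=cv2.resize(k2,(780,450),interpolation=cv2.INTER_CUBIC)
cv2.imwrite("pics/t1.png",k); cv2.imwrite("pics/s1.png",k2)
hsv=cv2.cvtColor(im,cv2.COLOR_BGR2HSV)
m=((hsv[...,1]<45)&(hsv[...,2]>150)).astype(np.uint8)
n,l,st,ce=cv2.connectedComponentsWithStats(m)
for i in range(1,n):
    if st[i,4]>60 and 190<ce[i,0]<300 and 100<ce[i,1]<250:
        r=cv2.minAreaRect(np.argwhere(l==i)[:,::-1].astype(np.float32)); b=cv2.boxPoints(r)
        print(st[i],r,[at(c,u,v,.045)[:2].round(4).tolist() for u,v in b])
y=((hsv[...,0]>18)&(hsv[...,0]<32)&(hsv[...,1]>150)&(hsv[...,2]>90)).astype(np.uint8)
n,l,st,ce=cv2.connectedComponentsWithStats(y)
print([(st[i].tolist(),ce[i]) for i in range(1,n) if st[i,4]>15])
E
```

```text
[ 239  125   32   45 1013] ((255.26922607421875, 146.65383911132812), (25.887327194213867, 41.184383392333984), 11.309932708740234) [[0.6557, 0.0436], [0.7803, 0.0217], [0.7649, -0.054], [0.6409, -0.0306]]
[225 206  31  31 708] ((239.84873962402344, 221.0390167236328), (27.51815414428711, 26.680038452148438), 12.094758033752441) [[0.4601, 0.0824], [0.5348, 0.0682], [0.5187, -0.0089], [0.4445, 0.0061]]
[([182, 74, 28, 11, 142], array([195.26056338,  79.73239437])), ([272, 80, 14, 15, 174], array([278.51724138,  87.34482759])), ([146, 83, 27, 11, 169], array([159.09467456,  87.78106509])), ([110, 92, 20, 7, 78], array([120.57692308,  95.56410256])), ([131, 93, 5, 6, 23], array([133.39130435,  95.56521739])), ([206, 128, 61, 94, 602], array([228.29900332, 178.01827243])), ([40, 158, 12, 28, 283], array([ 45.07067138, 171.68551237])), ([62, 247, 26, 26, 418], array([ 74.79904306, 259.06937799]))]
```

View pics/t1.png

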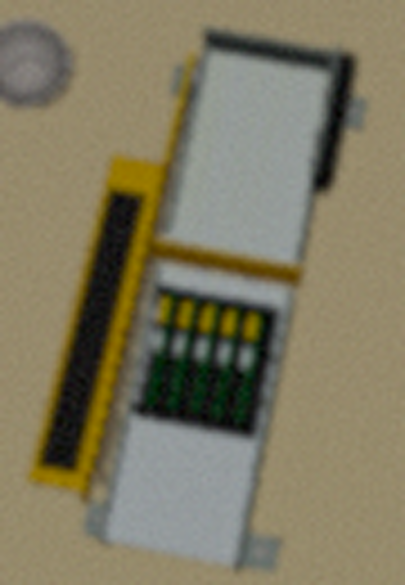

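View pics/s1.png

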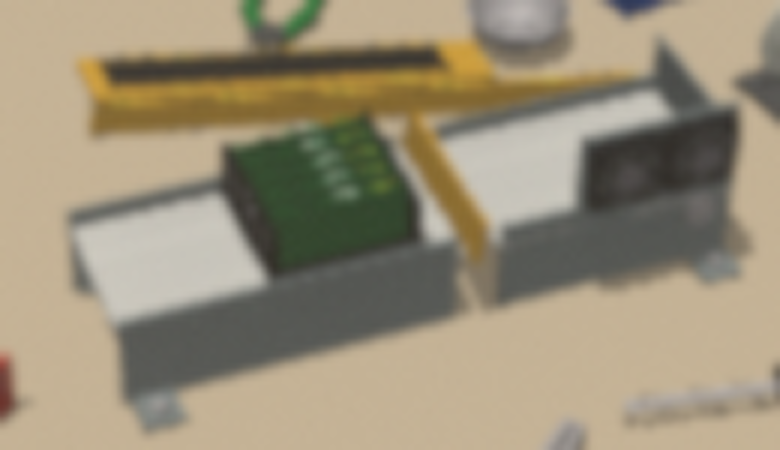

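Both crops read clearly. In the top crop, the floor's rear edge runs (105,540)-(240,567), the blade top (155,243)-(300,270), the rack's rear top edge (135,408)-(255,433), and the end wall top (205,32)-(340,55).

Run:
```python
from h import *
c=pickle.load(open("top0.pkl","rb")); s=pickle.load(open("side0.pkl","rb"))
T=lambda x,y,z:at(c,200+x/4.5-.4,112+y/4.5-.4,z)
S=lambda x,y,z:at(s,195+x/6-.4,170+y/6-.4,z)
P={}
for n,a,b,z in[("floor rear T",(105,540),(240,567),.045),("blade T",(155,243),(300,270),.061),("rackrear T",(135,408),(255,433),.08),("rackfront T",(160,290),(278,308),.08),("wall T",(205,34),(340,55),.08)]:
    p,q=T(*a,z),T(*b,z); P[n]=(p+q)/2; print(n,p.round(4)[:2],q.round(4)[:2],((p+q)/2).round(4)[:2],np.hypot(*(p-q)[:2]).round(4))
for n,a,b,z in[("floor rear S",(72,225),(120,322),.045),("blade S",(410,115),(485,240),.061),("rackrear S",(225,150),(275,272),.045)]:
    p,q=S(*a,z),S(*b,z); P[n]=(p+q)/2; print(n,p.round(4)[:2],q.round(4)[:2],((p+q)/2).round(4)[:2],np.hypot(*(p-q)[:2]).round(4))
d=P["wall T"]-P["floor rear T"]; yaw=np.arctan2(d[1],d[0]); print("yaw",yaw,"len",np.hypot(d[0],d[1]))
d2=np.array([.221,-.0418]); yaw2=np.arctan2(d2[1],d2[0]); print(yaw2)
yaw=(yaw+yaw2)/2; e=np.array([np.cos(yaw),np.sin(yaw)]); n=np.array([-e[1],e[0]])
o=np.mean([P["floor rear T"][:2]+.19*e,P["wall T"][:2]-.141*e,P["blade T"][:2]],0); print("yaw",yaw,"o",o)
for k,p in P.items(): print(k,((p[:2]-o)@e).round(4),((p[:2]-o)@n).round(4))
# check by projecting predicted points
W=lambda x,y,z:np.r_[o+x*e+y*n,z]
for q in[(-.19,.042,.045),(-.19,-.042,.045),(0,.045,.061),(0,-.045,.061),(.141,.042,.08),(-.18,.069,.118)]:
    a=proj(c,W(*q));b=proj(s,W(*q)); print(q,((a-[200,112]+.4)*4.5).round(),((b-[195,170]+.4)*6).round())
M=R.from_rotvec([-1.05283892,1.4266395,-1.42855568]).as_matrix(); print(M.round(3))
```

```text
floor rear T [0.459  0.0842] [ 0.4427 -0.0007] [0.4509 0.0418] 0.0865
blade T [0.6475 0.0556] [ 0.6304 -0.0373] [0.6389 0.0092] 0.0944
rackrear T [0.5373 0.0645] [ 0.5222 -0.0097] [0.5298 0.0274] 0.0757
rackfront T [0.6122 0.0505] [ 0.6011 -0.0233] [0.6066 0.0136] 0.0747
wall T [0.7815 0.0248] [ 0.7679 -0.0621] [ 0.7747 -0.0186] 0.088
floor rear S [0.4626 0.088 ] [0.45   0.0113] [0.4563 0.0496] 0.0778
blade S [0.6482 0.0578] [ 0.6256 -0.0459] [0.6369 0.006 ] 0.1061
rackrear S [0.5592 0.1003] [0.533  0.0034] [0.5461 0.0519] 0.1005
yaw -0.1843673291947526 len 0.32944324942869097
-0.18693204218682188
yaw -0.18564968569078724 o [0.63755017 0.00774597]
floor rear T -0.1898 -0.001
blade T 0.0011 0.0016
rackrear T -0.1096 -0.0006
rackfront T -0.0314 0.0
wall T 0.1397 -0.0006
floor rear S -0.1859 0.0077
blade S -0.0003 -0.0019
rackrear S -0.098 0.0265
(-0.19, 0.042, 0.045) [105. 541.] [ 68. 232.]
(-0.19, -0.042, 0.045) [236. 566.] [117. 339.]
(0, 0.045, 0.061) [161. 245.] [412. 122.]
(0, -0.045, 0.061) [299. 272.] [480. 227.]
(0.141, 0.042, 0.08) [208.  31.] [657.  41.]
(-0.18, 0.069, 0.118) [ 52. 504.] [63. 84.]
[[-0.296 -0.     0.955]
 [-0.955 -0.002 -0.296]
 [ 0.002 -1.     0.   ]]
```

Emit:
step_arm --hand '[0.55,0.55,0.55,0.55,0.55]' --pt "0 0 0" --pt "0.02 0 0.016" --pt "0.03 0 0.024" --pt "0.03 0 0.024" --pt "0.03 0 0.024" --turn '[-0.115,0,0,0,0]' --force 20

```text
time_s: 0.6
position: [0.2665, 0.5187, 0.226]
ee_rot: [-1.117, 1.344, -1.345]
ft_force: [0.1, -0.1, -0.4]
grip_width: 0.608
```

Emit:
step_arm --hand '[0.55,0.55,0.55,0.55,0.55]' --pt "0.03 0 0.024" --pt "0.03 0 0.024" --pt "0.03 0 0.024" --pt "0.03 0 0.024" --pt "0.03 0 0.024" --turn '[0,0,0,0,0]'

```text
time_s: 1.1
position: [0.3567, 0.3491, 0.2264]
ee_rot: [-1.116, 1.345, -1.345]
ft_force: [0.7, -0.3, 0.5]
grip_width: 0.55
```

Emit:
step_arm --hand '[0.55,0.55,0.55,0.55,0.55]' --pt "0.03 0 0.024" --pt "0.03 0 0.024" --pt "0.03 0 0.024" --pt "0.03 0 0.024" --pt "0.03 0 0.024" --turn '[0,0,0,0,0]'

```text
time_s: 1.6
position: [0.4469, 0.1796, 0.2265]
ee_rot: [-1.116, 1.345, -1.345]
ft_force: [0.5, 1.2, 0.2]
grip_width: 0.545
```

```bash
cat >> h.py <<'E'
o=np.array([.6375,.0077]); yaw=-.1857; e=np.array([np.cos(yaw),np.sin(yaw)]); n=np.array([-e[1],e[0]])
def st():
    from bench import robot
    s=robot.observe(); p=s["position"]; M=R.from_rotvec(s["ee_rot"]).as_matrix(); f=s["ft_force"]
    print("t",round(s["time_s"],2),"chute xyz",((p[:2]-o)@e).round(4),((p[:2]-o)@n).round(4),p[2].round(4),"toolyaw err",(np.arctan2(M[1,2],M[0,2])-yaw).round(4),"tilt",M[:,1].round(3),"F",(f[:2]@e).round(2),(f[:2]@n).round(2),f[2].round(2),"grip",round(s["grip_width"],3))
E
python3 -c "from h import *;st()"
```

```text
t 1.6 chute xyz -0.2191 0.1337 0.2265 toolyaw err 0.0001 tilt [-0.  0. -1.] F 0.25 1.22 0.22 grip 0.545
```

Emit:
step_arm --hand '[0.55,0.55,0.55,0.55,0.55]' --pt "0.03 0 0.025" --pt "0.03 0 0.025" --pt "0.025 0.01 0.02" --pt "0.014 0.02 0.013" --pt "0 0.02 0" --turn '[0,0,0,0,0]'

```text
time_s: 2.1
position: [0.5107, 0.0666, 0.1758]
ee_rot: [-1.114, 1.347, -1.347]
ft_force: [-0.1, 0.5, 0.3]
grip_width: 0.547
```

Emit:
step_arm --hand '[0.55,0.55,0.55,0.55,0.55]' --pt "0 0.01 0" --pt "0 0.005 0" --pt "0 0 0" --pt "0 0 0" --pt "0 0 0" --turn '[0,0,0,0,0]'

```text
time_s: 2.6
position: [0.5103, 0.0691, 0.1625]
ee_rot: [-1.114, 1.343, -1.344]
ft_force: [-0.8, 0.1, 0.2]
grip_width: 0.546
```

Run:
```python
from h import *
from bench import robot
st()
a=robot.capture("side"); b=robot.capture("top")
A=cv2.resize(a["pixels"][130:260,180:340,::-1],(640,520),interpolation=cv2.INTER_CUBIC)
cv2.imwrite("pics/s2.png",A)
cv2.imwrite("pics/t2.png",cv2.resize(b["pixels"][112:242,190:310,::-1],(540,585),interpolation=cv2.INTER_CUBIC))
```

```text
t 2.6 chute xyz -0.1363 0.0369 0.1625 toolyaw err 0.0008 tilt [ 0.001  0.001 -1.   ] F -0.78 -0.09 0.18 grip 0.546
```

View pics/s2.png

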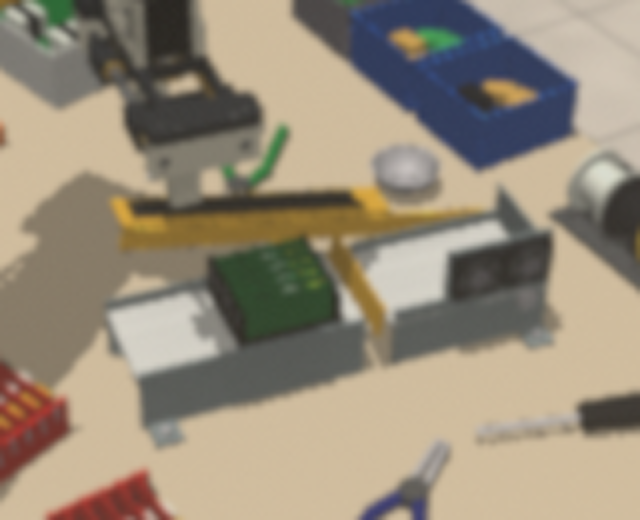

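The side crop shows the gripper over the plate, with a fingertip at about (185,205) and nothing disturbed. I'll check the projection of each fingertip against the pictures.

Run:
```python
from h import *
s=pickle.load(open("side0.pkl","rb"));c=pickle.load(open("top0.pkl","rb"))
for y in(-.0107,.0128,.0612,.0847):
    p=np.r_[o-.1363*e+y*n,.1625]; print(y,((proj(s,p)-[180,130])*4).round(),((proj(c,p)-[190,112])*4.5).round())
```

```text
-0.0107 [188. 216.] [240. 445.]
0.0128 [177. 197.] [199. 437.]
0.0612 [157. 160.] [116. 421.]
0.0847 [147. 142.] [ 76. 413.]
```

View pics/t2.png

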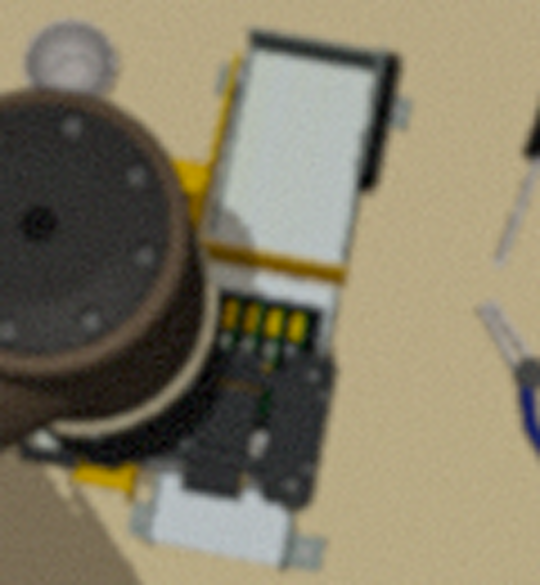

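Emit:
step_arm --hand '[0.55,0.55,0.55,0.55,0.55]' --pt "0.003 0.02 0" --pt "0 0.02 0" --pt "0 0.02 0" --pt "0 0.015 0" --pt "0 0.01 0" --turn '[0,0,0,0,0]'

```text
time_s: 3.2
position: [0.509, 0.0656, 0.076]
ee_rot: [-1.116, 1.345, -1.345]
ft_force: [-2.3, 0.4, 2.7]
grip_width: 0.551
```

Emit:
step_arm --hand '[0.55,0.55,0.55,0.55,0.55]' --pt "0 0.01 0" --pt "0 0.005 0" --pt "0 0 0" --pt "0 0 0" --pt "0 0 0" --turn '[0,0,0,0,0]'

```text
time_s: 3.7
position: [0.5095, 0.0656, 0.0621]
ee_rot: [-1.115, 1.344, -1.345]
ft_force: [-2.1, 0.3, 2.8]
grip_width: 0.556
```

Run:
```python
from h import *
from bench import robot
st()
a=robot.capture("side")
A=cv2.resize(a["pixels"][160:250,190:330,::-1],(784,504),interpolation=cv2.INTER_CUBIC)
cv2.imwrite("pics/s3.png",A)
```

```text
t 3.7 chute xyz -0.1365 0.0333 0.0621 toolyaw err -0.0 tilt [ 0.001  0.    -1.   ] F -2.11 -0.12 2.76 grip 0.556
```

View pics/s3.png

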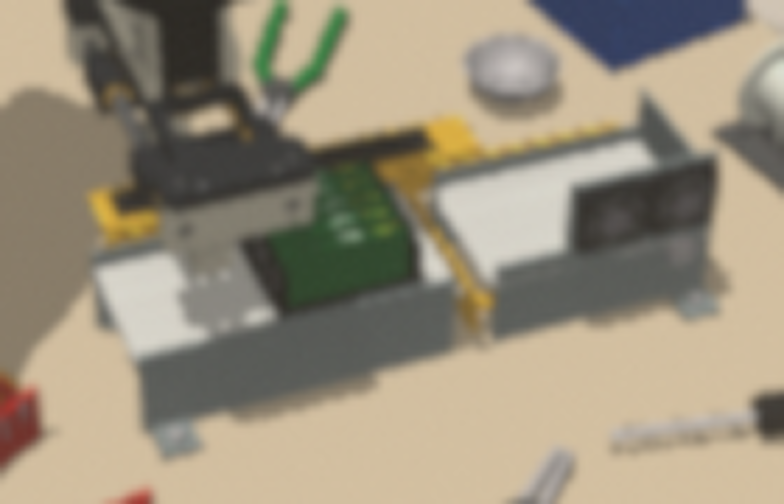

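The side crop shows the plate pressed flat and the blade below the floor in the slot, around (470,290). I'll press a little further and start pushing.

Emit:
step_arm --hand '[0.55,0.55,0.55,0.55,0.55]' --pt "0 0.003 0" --pt "0 0 0.005" --pt "0 0 0.005" --pt "0 0 0.004" --pt "0 0 0.004" --turn '[0,0,0,0,0]'

```text
time_s: 4.25
position: [0.527, 0.062, 0.0584]
ee_rot: [-1.116, 1.346, -1.345]
ft_force: [-5.2, 1.0, 5.2]
grip_width: 0.552
```

Emit:
step_arm --hand '[0.55,0.55,0.55,0.55,0.55]' --pt "0 0 0.004" --pt "0 0 0.005" --pt "0 0 0.006" --pt "0 0 0.006" --pt "0 0 0.006" --turn '[0,0,0,0,0]'

```text
time_s: 4.75
position: [0.5531, 0.0569, 0.0584]
ee_rot: [-1.117, 1.346, -1.345]
ft_force: [-6.6, 0.5, 6.2]
grip_width: 0.549
```

```bash
python3 -c "from h import *;st()"
```

```text
t 4.75 chute xyz -0.092 0.0327 0.0584 toolyaw err -0.0006 tilt [-0.002 -0.    -1.   ] F -6.55 -0.75 6.21 grip 0.549
```

Emit:
step_arm --hand '[0.55,0.55,0.55,0.55,0.55]' --pt "0 0 0.006" --pt "0 0 0.006" --pt "0 0 0.006" --pt "0 0 0.006" --pt "0 0 0.006" --turn '[0,0,0,0,0]'

```text
time_s: 5.25
position: [0.5825, 0.0513, 0.0584]
ee_rot: [-1.117, 1.346, -1.345]
ft_force: [-5.7, 1.6, 6.3]
grip_width: 0.553
```

Run:
```python
from h import *
from bench import robot
st()
a=robot.capture("side")
A=cv2.resize(a["pixels"][160:250,190:330,::-1],(784,504),interpolation=cv2.INTER_CUBIC)
cv2.imwrite("pics/s4.png",A)
```

```text
t 5.25 chute xyz -0.0621 0.0327 0.0584 toolyaw err -0.0006 tilt [-0.002 -0.    -1.   ] F -5.91 0.54 6.32 grip 0.553
```

View pics/s4.png

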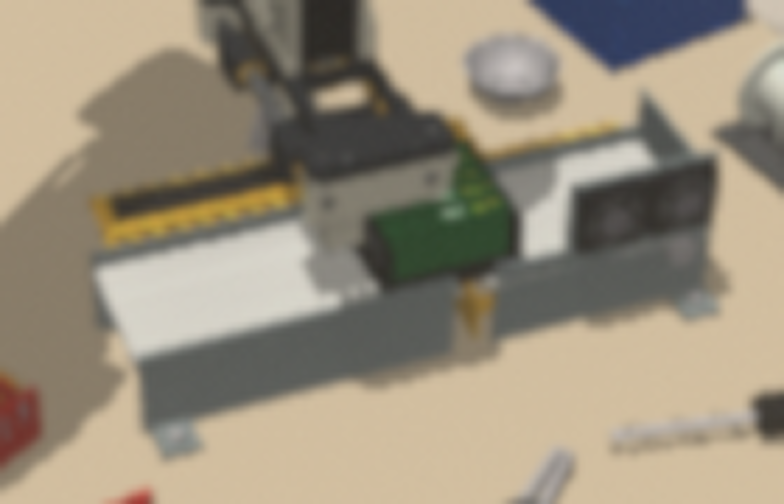

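The rack has been pushed straight and is over the slot, with its front at about (515,235). The blade is down, so I'll carry on.

Emit:
step_arm --hand '[0.55,0.55,0.55,0.55,0.55]' --pt "0 0 0.006" --pt "0 0 0.006" --pt "0 0 0.006" --pt "0 0 0.006" --pt "0 0 0.006" --turn '[0,0,0,0,0]'

```text
time_s: 5.8
position: [0.6119, 0.0458, 0.0583]
ee_rot: [-1.117, 1.346, -1.345]
ft_force: [-5.2, 0.5, 5.9]
grip_width: 0.549
```

Emit:
step_arm --hand '[0.55,0.55,0.55,0.55,0.55]' --pt "0 0 0.006" --pt "0 0 0.006" --pt "0 0 0.006" --pt "0 0 0.006" --pt "0 0 0.006" --turn '[0,0,0,0,0]'

```text
time_s: 6.3
position: [0.6412, 0.0403, 0.0583]
ee_rot: [-1.117, 1.346, -1.344]
ft_force: [-6.2, 0.7, 6.0]
grip_width: 0.549
```

```bash
python3 -c "from h import *;st()"
```

```text
t 6.3 chute xyz -0.0023 0.0327 0.0583 toolyaw err -0.0005 tilt [-0.002 -0.    -1.   ] F -6.26 -0.47 5.98 grip 0.549
```

Emit:
step_arm --hand '[0.55,0.55,0.55,0.55,0.55]' --pt "0 0 0.005" --pt "0 0 0.005" --pt "0 0 0.004" --pt "0 0 0.004" --pt "0 0 0.003" --turn '[0,0,0,0,0]'

```text
time_s: 6.8
position: [0.6618, 0.0364, 0.0584]
ee_rot: [-1.118, 1.346, -1.344]
ft_force: [-6.3, 1.7, 6.4]
grip_width: 0.548
```

Emit:
step_arm --hand '[0.55,0.55,0.55,0.55,0.55]' --pt "0 0 0.003" --pt "0 0 0.002" --pt "0 0 0.001" --pt "0 0 0" --pt "0 0 0" --turn '[0,0,0,0,0]'

```text
time_s: 7.3
position: [0.6677, 0.0353, 0.0585]
ee_rot: [-1.117, 1.346, -1.344]
ft_force: [-6.0, 0.9, 7.3]
grip_width: 0.549
```

Run:
```python
from h import *
from bench import robot
st()
a=robot.capture("side")
A=cv2.resize(a["pixels"][160:250,190:330,::-1],(784,504),interpolation=cv2.INTER_CUBIC)
cv2.imwrite("pics/s5.png",A)
for x in(.035,.115):
  for z in (.045,.08): print(x,z,((proj(a,np.r_[o+x*e-.039*n,z])-[190,160])*5.6).round())
```

```text
t 7.3 chute xyz 0.0246 0.0327 0.0585 toolyaw err -0.0003 tilt [-0.002 -0.    -1.   ] F -6.09 -0.28 7.29 grip 0.549
0.035 0.045 [527. 266.]
0.035 0.08 [531. 217.]
0.115 0.045 [657. 233.]
0.115 0.08 [663. 184.]
```

View pics/s5.png

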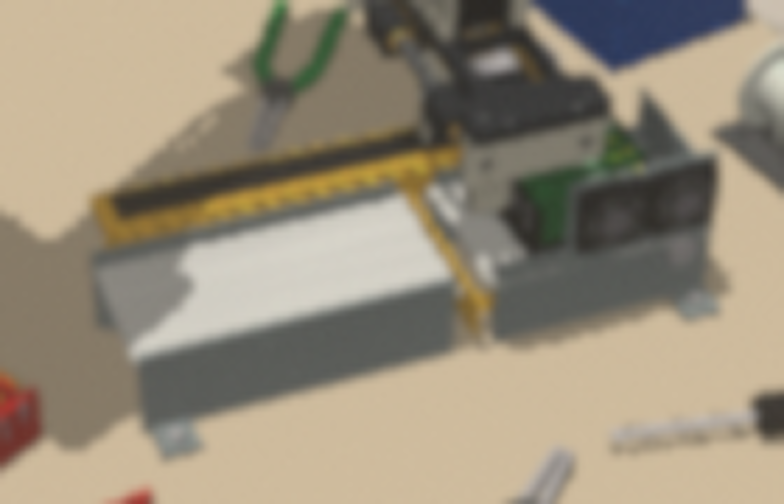

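The rack is fully past the slot, with its rear at about (535,245). I'll back off 4 mm, then lift.

Emit:
step_arm --hand '[0.55,0.55,0.55,0.55,0.55]' --pt "0 0 -0.004" --pt "0 0 0" --pt "0 -0.008 0" --pt "0 -0.012 0" --pt "0 -0.02 0" --turn '[0,0,0,0,0]'

```text
time_s: 7.85
position: [0.6638, 0.0361, 0.0982]
ee_rot: [-1.118, 1.347, -1.344]
ft_force: [-0.8, -0.8, -0.2]
grip_width: 0.555
```

Emit:
step_arm --hand '[0.55,0.55,0.55,0.55,0.55]' --pt "0 -0.03 0" --pt "0 -0.03 0" --pt "0 -0.03 0" --pt "0 -0.03 0" --pt "0 0 0" --turn '[0,0,0,0,0]'

```text
time_s: 8.35
position: [0.6664, 0.0366, 0.2241]
ee_rot: [-1.109, 1.34, -1.346]
ft_force: [0.6, -0.2, -1.2]
grip_width: 0.549
```

Emit:
step_arm --hand '[0.55,0.55,0.55,0.55,0.55]' --pt "-0.03 0 -0.02" --pt "-0.04 0 -0.02" --pt "-0.04 0 -0.02" --pt "-0.04 0 -0.02" --pt "-0.04 0 -0.02" --turn '[0,0,0,0,0]'

```text
time_s: 8.85
position: [0.6002, 0.2429, 0.2185]
ee_rot: [-1.116, 1.346, -1.345]
ft_force: [0.7, 0.1, 0.2]
grip_width: 0.549
```

Emit:
step_arm --hand '[0.55,0.55,0.55,0.55,0.55]' --pt "-0.03 0 -0.02" --pt "-0.02 0 -0.01" --pt "0 0 0" --pt "0 0 0" --pt "0 0 0" --turn '[0,0,0,0,0]'

```text
time_s: 9.35
position: [0.5812, 0.2954, 0.2184]
ee_rot: [-1.116, 1.345, -1.345]
ft_force: [0.0, 0.7, 0.2]
grip_width: 0.554
```

Run:
```python
from h import *
from bench import robot
st()
a=robot.capture("side");b=robot.capture("top")
A=cv2.resize(a["pixels"][160:250,190:330,::-1],(600,386),interpolation=cv2.INTER_CUBIC)
B=cv2.resize(b["pixels"][112:242,200:290,::-1],(267,386),interpolation=cv2.INTER_CUBIC)
A=cv2.resize(A,(530,386))
cv2.imwrite("pics/f.png",np.hstack([A,B]))
```

```text
t 9.35 chute xyz -0.1085 0.2724 0.2184 toolyaw err -0.0007 tilt [-0.001 -0.    -1.   ] F -0.1 0.7 0.16 grip 0.554
```

View pics/f.png

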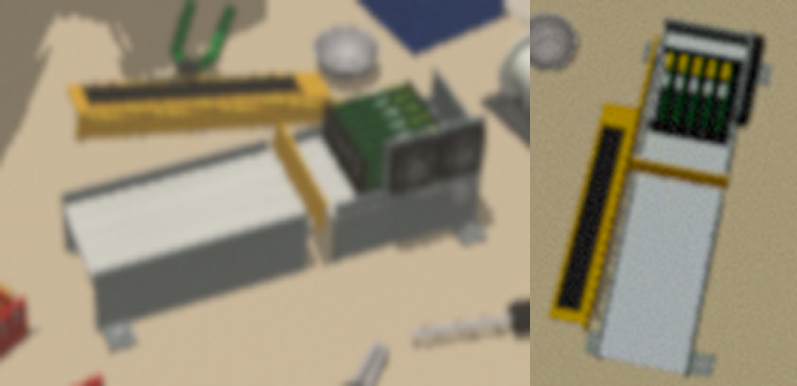

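The gate is back up behind the rack. The rack sits square in the bay beside the fans, the tools are undisturbed and the arm is clear, so I'm handing in.

```bash
python3 -c "
from bench import robot
print(robot.job_done())"
```

```text
the job is handed in; nothing more can be done
None
```

The job is handed in: the black rack is in the bay beside the fans and the gate is back up behind it. It took about 9.5 s of the 45 s allowed.

- **Move:** I held the plate down with the left finger at about 58 mm height. The right finger pushed the centre of the rack's rear face until it was about 35 mm past the slot. I then backed off 4 mm and lifted straight up.
- **Final pictures:** The side and top views show the gate up, the rack square between the guides and past the gate, and the arm clear. The pliers, strippers, screwdriver and dish that show in those crops look unmoved. The crops leave out the other tools, so I did not check those again.
- **Forces:** The forces read at the end of each move were at most about 7 N on any axis.
- **Disagreements:** The side camera put some points about 4 to 8 mm off the top view, partly because I picked them coarsely by eye. For that reason I used the top-view calibration throughout. In the side view before release, the rack's rear read about 5 mm further along than calculated; either way it is well past the gate.

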